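Clamp a polymer plaque on the infrared spectrometer's crystal

TASK

Lay the square polymer plaque flat and centred over the crystal of the infrared spectrometer, gently, so that the gripper does not press it down hard, and swing the pressure arm fully home over it. Then turn the arm's knob clockwise until its slip clutch clicks, stop at that first click, and let go, leaving the plaque clamped. Leave the other things on the bench alone.

Things in the scene. Friction and masses are not known exactly. Their poses are not given: they have to be found in the camera images.
- plaque: The test piece: a moulded square plaque of grey polymer, 36 x 36 x 10 mm, 28 g, flat on the bench. On the crystal plate its top is 2 to 7 mm (unknown) below the arm's pressure tip, a flat steel foot 14 mm across on the knob's axis, as that starts. Its origin is the centre of its underside, z up, x and y square to its sides.
- ftir: The infrared spectrometer, a fixed white box 260 mm deep (x), 340 mm wide (y), its deck 105 mm above the bench, with a hood 75 mm deep and 150 mm high along its back. Its front faces the robot. Origin at the centre of its underside; x from front to back, y to its left, z up.
- crystal (a point): Centre of the crystal, a dark 8 mm window in a brass ring, in the top of a square dark steel plate (60 x 60 x 5 mm) on the deck; 115 mm above the bench, 75 mm in front of the spectrometer's centre. Axes as the spectrometer's. The clamp's post (28 mm thick, foot 38 mm) stands 85 mm from here along +x.
- clamp: The pressure arm, an aluminium bar 26 mm wide, 20 mm high, underside 165 mm above the bench, that swings level about the post and stays where it is left (about 1.5 N at the knob moves it). Origin on the post's axis; the arm runs 85 mm along its own -x to the knob's axis. It starts 1.2 to 1.6 rad counter-clockwise (from above) of a hard stop, where its x axis lies along the crystal's x.
- knob_top (a point): Centre of the knob's top face, 231 mm above the bench. The knob is a black ribbed cylinder, 43 mm in diameter, 36 mm high, upright on the arm's free end, over a steel collar 46 mm in diameter, top 193.5 mm above the bench. Turning clockwise lowers the tip 3 mm per radian and pushes the arm onto its stop; counter-clockwise raises it.
- clutch (a point): Point on the knob's axis, level with the collar's top, where the slip clutch sits (hidden: sprung balls over 12 teeth). Free turning takes 0.2 N m. Once the tip meets the plaque this grows over about 0.7 rad to 0.3 N m; then the clutch slips: every 0.52 rad the torque falls within 0.2 rad to about -0.1 N m (the knob pulls ahead: a click) and builds up again. Let go, the screw keeps its pressure.
- disc: A round test piece of the same polymer, 36 mm in diameter, 10 mm high; not to be used. Origin at the centre of its underside.
- ring: A ring of the same polymer, 40 mm outside, 20 mm inside, 10 mm high; not to be used. Origin at the centre of its underside.
- beaker: Glass beaker, 68 mm wide, 90 mm high, standing on the bench. Origin at the centre of its underside.
- wash_bottle: White plastic bottle, 62 mm thick, 160 mm high. Origin at the centre of its underside.
- vial: Small amber glass jar, 26 mm thick, 50 mm high. Origin at the centre of its underside.
- spatula: Thin steel laboratory spatula with flat ends, 170 mm long, 6 mm thick, lying in front of the spectrometer. Its x axis runs along it.
- puck_case: Closed plastic case for spare crystals, 72 x 62 x 32 mm. Origin at the centre of its underside.

How it is judged:
On the way, in this order (a step that is already met when the one before it is completed fails the run):
1. the square plaque lies flat on the plate, centred over the crystal (within 8 mm), let go (horizontal distance between plaque and crystal below 0.008 m and z of plaque in the frame of crystal between -0.003 and 0.003 m and angle between plaque's own z axis and vertical below 0.08 rad and contact force between the fingers and plaque below 0.1 N), for 0.2 s.
2. the pressure arm is swung home onto its stop (within 0.05 rad), over the plaque (horizontal distance between plaque and crystal below 0.008 m and z of plaque in the frame of crystal between -0.003 and 0.003 m and angle between plaque's own z axis and vertical below 0.08 rad and angle between the x axis of clamp and the x axis of crystal, either way round below 0.05 rad), for 0.1 s.
3. the clutch has clicked with the plaque pressed on the crystal by the arm (over 20 N) (all of step 2 and horizontal distance between knob_c1 and collar_c7 above 0.008 m and contact force between plaque and clamp above 20 N), for 0.1 s.
At the end, for the whole second after the job is handed in: The square plaque lies flat on the plate within 8 mm of the crystal's centre, the arm is within 0.05 rad of its home stop, the clutch has clicked once (no second time), and the arm presses the plaque with more than 20 N, everything let go and at rest (all of step 3 and not (horizontal distance between knob_c1 and collar_c7 above 0.0167 m) and linear speed of plaque below 0.01 m/s); the robot touches nothing.
It fails at once if the clutch is turned on to a second click (horizontal distance between knob_c1 and collar_c7 above 0.0167 m).
It fails at once if the gripper presses the plaque onto the crystal with more than 40 N (horizontal distance between plaque and crystal below 0.06 m and contact force between the fingers and plaque above 1 N and contact force between plaque and ftir above 40 N).
It fails at once if another thing on the bench is moved by more than 20 mm (distance of any of disc, ring, beaker, wash_bottle, vial, spatula, puck_case from where it was at the start of the episode above 0.02 m).
It also fails if it takes over 72 s, if anything falls off the work surface, if the arm or the gripper's body presses on something with over 40 N, if the wrist force passes 120 N, or if a joint passes its speed limit or range.

ROBOT

A 6-joint arm with a two-finger parallel gripper is mounted at the origin on the work surface. World frame = base frame: x ahead of the robot, y to its left, z up, the work surface at z = 0. Lengths are in m, angles in rad, forces in N, time in s.
With the tool pointing down it reaches from about 0.375 to 0.9 m from the base axis. Payload 3.1 kg.
Tool frame: the origin (TCP) lies at the very end of the fingers, on their centre line; the grasp point (between the pads) lies grip_depth behind it (grip_depth is the distance from the TCP to the grasp point, in m); z points along the fingers, x is the direction in which the jaws open and shut, and the axes are right-handed (so a half turn about z gives the same grasp; the last joint's range is limited). The gripper opens to 87 mm and grips with 3 to 60 N. Pads are 19 mm wide; open, the fingers measure 117 mm over their backs; the gripper's body (75 mm by 190 mm) begins 51 mm behind the grasp point.
Start: joints at [-1.389, 0.527, 1.433, -0, 1.181, -0.178], TCP at [0.22, -0.585, 0.223] pointing down, gripper open.
Joint ranges: [-3.08, 3.08], [-0.75, 2.2], [0.22, 2.44], [-1.43, 4.57], [0, 2.65], [-2.85, 2.85]. Speed limits (rad/s): [2.79, 2.79, 3.14, 3.14, 3.14, 3.14].

INTERFACE

Orientations are given as a unit quaternion [x, y, z, w].
In Python, from cell import * gives the robot as it stands.
- The arm moves only by the shell command python3 -m inch 'ROWS' [OPENING]. ROWS is text: rows parted by semicolons, each of 4 numbers parted by spaces: the shift along the tool's x, y, z in mm, then the turn about the tool's z in rad. In form: x y z turn; .... A call has 1 to 20 rows; each row is the pose to reach, as a shift and turn from the pose commanded when the call began, along the tool's axes at that moment; what a row does not reach only later rows make up. A row lasts 1/8 s, in which the tool goes at most 62.5 mm and 10.7 degrees, less where a joint would pass 70% of its speed; a pose out of reach is approached as far as the arm can. A call with a gripper value outside its range is refused whole. OPENING is the closure, from -1 (fully open) to 1 (shut), so that 0 is half open, set as the call begins (- or left out, the last holds). The fingers move at their own pace and stop on an object; the grip force is fixed at half the most. Time passes only in rows, so rows that repeat a pose let the fingers close. It gives the time, the measured TCP pose, the force and the opening at its end, in the units of the state.
- read_state(): the state, without advancing time (a new reading comes with each control period).
- read_camera(name): name is "side" or "top" or "wrist"; returns a dict with "color" (400x640x3 uint8, red, green, blue), "K" (3x3 intrinsics, pixels), "extrinsics" (4x4, takes a point from world to camera coordinates); the wrist camera has in their place "tool_from_camera" (4x4, takes a point from camera to tool coordinates, whose origin is the TCP and whose axes are the tool frame's). Camera axes: x right, y up, looking along -z (the intrinsics and any distortion apply to the point x, -y, -z); pixel columns grow to the right and rows downward; lengths in m; the calibration is good to about 2 mm. A picture is of the moment at which its call begins: read the wrist's pose just before it. There is no depth.
- sign_off(): hands the job in, once; it reports no verdict.
The state is a dict: "t": time; "q": joint angles; "joint_vel": joint speeds; "effort": joint torques, N m; "eef_pos": TCP position; "tool_rot": TCP orientation; "force": force on the tool from outside, world axes, zero at the start; "moment": the same for the moment, N m; "grip_width": finger opening in m.
Only numpy, scipy, OpenCV 4.12 (cv2) and the standard library are available. Lean on these libraries where they do the work, as an engineer would, in place of code of your own. Each camera call takes 0.05 s, during which the arm holds its last target.

## Working session

There is one attempt and no reset: what is moved stays moved. The work goes in short steps, Python scripts to look and compute and a shell command to move; the robot and the scene stay as the last step left them, time stands still between calls to the robot, and variables do not carry over. Pictures are saved under pics/ and viewed, and the job is handed in when it is done.

```bash
ls; mkdir -p pics; python3 - <<'E'
from cell import *
import cv2
s=read_state(); print(s)
for n in ("side","top","wrist"):
    c=read_camera(n); cv2.imwrite(f"pics/{n}0.png",c["color"][:,:,::-1])
    print(n,c["K"].round(1).tolist(), [ (k,v.round(4).tolist()) for k,v in c.items() if k not in("color","K")])
E
```

```text
pics
{'t': 0.0, 'q': array([-1.38949575e+00,  5.28452148e-01,  1.43390186e+00,  1.96251572e-06,
        1.18136847e+00, -1.78527140e-01]), 'joint_vel': array([ 2.21639498e-05, -5.13913672e-04, -3.22975646e-04,  1.05048764e-03,
       -3.88730847e-04,  6.05610752e-04]), 'effort': array([-1.55799266e-04, -4.40039563e+01, -1.76589775e+01,  6.32778229e-02,
        5.82661398e-02, -1.69310256e-04]), 'eef_pos': array([ 0.21995012, -0.58424481,  0.22158037]), 'tool_rot': array([ 8.22225868e-01, -5.69160336e-01, -7.53410294e-04, -7.52605118e-04]), 'force': array([-0.78804709,  0.72701363, -0.61832435]), 'moment': array([ 0.00908393,  0.00202737, -0.01575066]), 'grip_width': 0.08716387176075054}
side [[408.2, 0.0, 321.4], [0.0, 408.2, 204.2], [0.0, 0.0, 1.0]] [('extrinsics', [[-0.7965, -0.6045, 0.0122, 0.4571], [0.4078, -0.5222, 0.749, -0.3264], [-0.4464, 0.6015, 0.6625, -0.8578], [0.0, 0.0, 0.0, 1.0]])]
top [[390.5, 0.0, 313.6], [0.0, 390.5, 196.4], [0.0, 0.0, 1.0]] [('extrinsics', [[0.0132, -0.9999, 0.0006, 0.0309], [0.99, 0.0132, 0.1403, -0.5783], [-0.1403, -0.0012, 0.9901, -1.0428], [0.0, 0.0, 0.0, 1.0]])]
wrist [[283.3, 0.0, 320.9], [0.0, 283.3, 203.2], [0.0, 0.0, 1.0]] [('tool_from_camera', [[1.0, -0.0011, -0.0007, -0.0013], [-0.0012, -0.9627, -0.2704, -0.0742], [-0.0004, 0.2704, -0.9627, -0.1613], [0.0, 0.0, 0.0, 1.0]])]
```

View pics/top0.png

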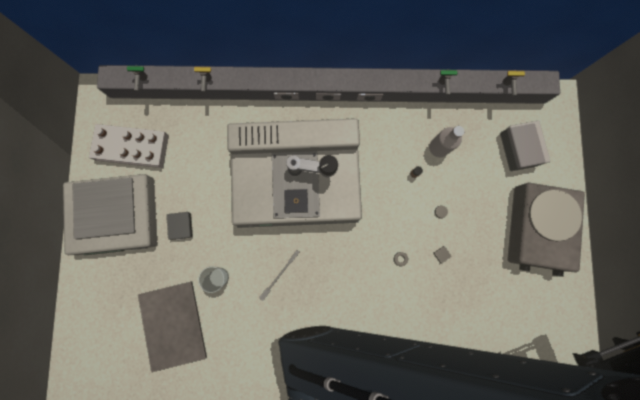

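View pics/side0.png

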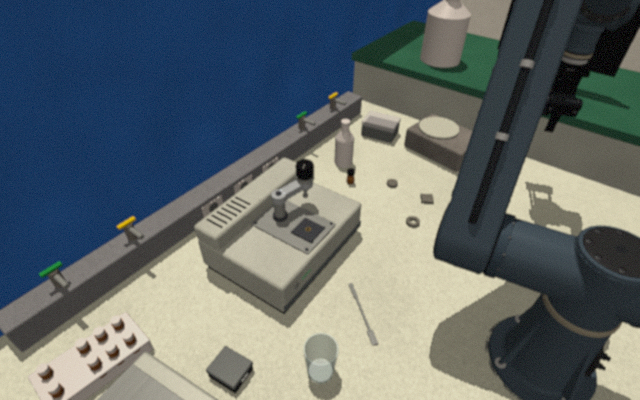

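View pics/wrist0.png

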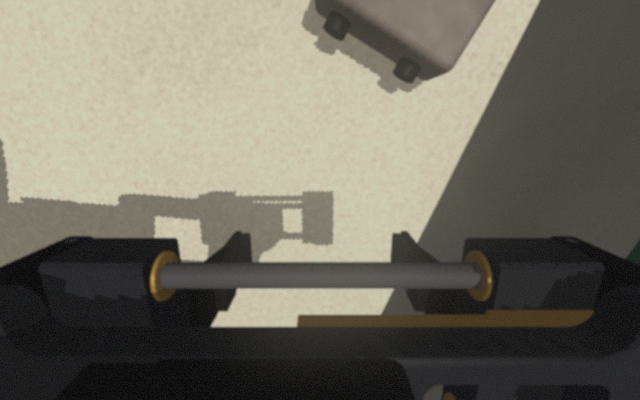

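The top view shows the plaque at about (442,255), ring (400,258), disc (441,212), crystal (296,201), clamp post (294,163) and knob (328,165). In the side view the knob is at (305,168).

```bash
cat > h.py <<'E'
from cell import *
import numpy as np, cv2
from scipy.spatial.transform import Rotation as R
def pix2plane(c,uv,z,state=None):
    """cast pixels to the plane of height z -> world points"""
    K=c["K"]; uv=np.atleast_2d(np.float64(uv))
    d=np.c_[(uv[:,0]-K[0,2])/K[0,0],-(uv[:,1]-K[1,2])/K[1,1],-np.ones(len(uv))]
    if "extrinsics" in c: T=np.linalg.inv(c["extrinsics"])
    else:
        W=np.eye(4);W[:3,:3]=R.from_quat(state["tool_rot"]).as_matrix();W[:3,3]=state["eef_pos"]
        T=W@c["tool_from_camera"]
    d=d@T[:3,:3].T; o=T[:3,3]
    return o+d*((z-o[2])/d[:,2])[:,None]
def yaw(s):
    x=R.from_quat(s["tool_rot"]).as_matrix(); return np.arctan2(x[1,0],x[0,0])
def togo(s,p,yw=None):
    """shift in tool axes (mm) to world point p"""
    m=R.from_quat(s["tool_rot"]).as_matrix()
    return (m.T@(np.array(p)-s["eef_pos"])*1000).round(1)
def crop(n,c,x0,y0,x1,y1,f):
    im=cv2.resize(c["color"][y0:y1,x0:x1,::-1],None,fx=f,fy=f,interpolation=cv2.INTER_CUBIC); cv2.imwrite(f"pics/{n}.png",im)
E
python3 - <<'E'
from h import *
c=read_camera("top")
crop("t1",c,380,190,480,280,8); crop("t2",c,220,110,370,235,5)
print(pix2plane(c,[[442,255],[400,258],[441,212]],0.01).round(3))
print(pix2plane(c,[[296,201]],0.115).round(3),pix2plane(c,[[328,165]],0.231).round(3),pix2plane(c,[[294,163]],0.185).round(3))
E
```

```text
[[ 0.421 -0.322  0.01 ]
 [ 0.412 -0.205  0.01 ]
 [ 0.542 -0.323  0.01 ]]
[[0.555 0.084 0.115]] [[0.624 0.006 0.231]] [[0.639 0.087 0.185]]
```

View pics/t1.png

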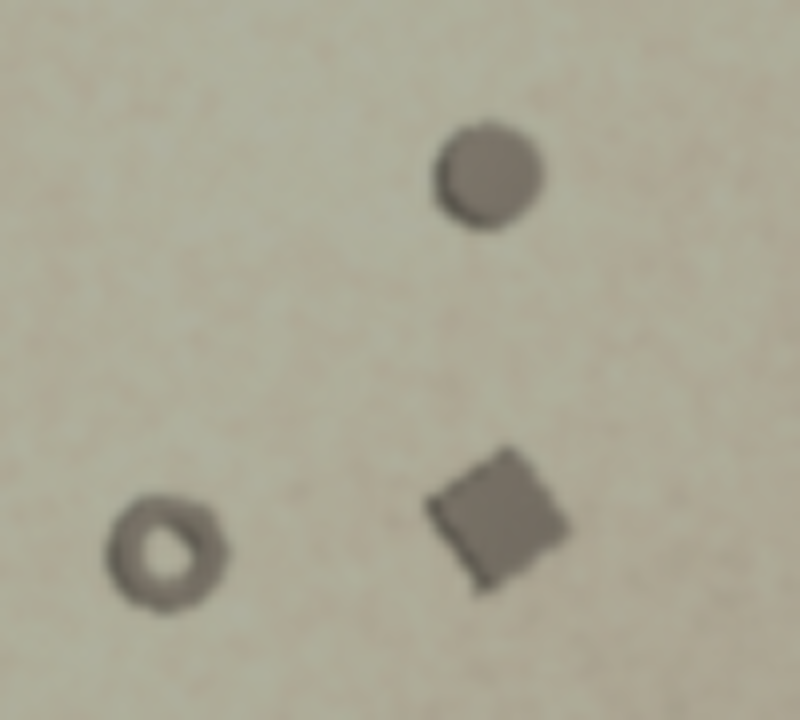

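View pics/t2.png

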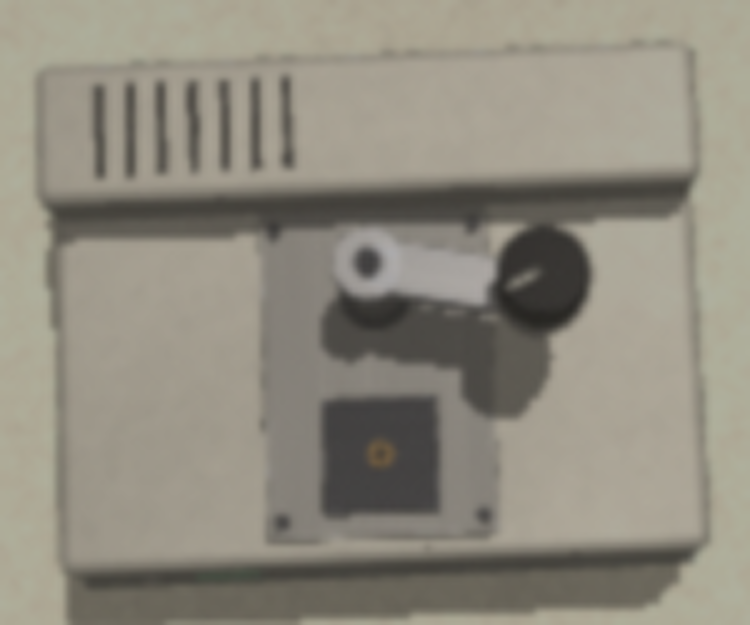

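The crops show the plaque as a diamond centred at (500,520), which is about (442.5,255) in the full picture. The brass ring is at (380,453), the post cap at (368,262) and the knob top at (545,275). Next I refine these with masks.

```bash
python3 - <<'E'
from h import *
c=read_camera("top"); im=c["color"].astype(int); 
# plaque
sub=c["color"][240:270,427:460]; g=cv2.resize(cv2.cvtColor(sub,cv2.COLOR_RGB2GRAY),None,fx=8,fy=8,interpolation=cv2.INTER_CUBIC)
t,m=cv2.threshold(g,0,255,cv2.THRESH_BINARY_INV+cv2.THRESH_OTSU)
cn=max(cv2.findContours(m,0,1)[0],key=cv2.contourArea); r=cv2.minAreaRect(cn)
b=(cv2.boxPoints(r)+.5)/8-.5+[427,240]; W=pix2plane(c,b,0.01)
print("plaque",t,W.round(4).tolist(),W.mean(0).round(4), [np.linalg.norm(W[i]-W[i-1]).round(4) for i in range(4)],[np.degrees(np.arctan2(*(W[i]-W[i-1])[[1,0]])).round(1) for i in range(4)])
# brass ring
sub=c["color"][190:212,284:308]; big=cv2.resize(sub,None,fx=8,fy=8,interpolation=cv2.INTER_CUBIC)
hsv=cv2.cvtColor(big,cv2.COLOR_RGB2HSV); m=((hsv[...,1]>90)&(hsv[...,0]<30)).astype(np.uint8)
cn=max(cv2.findContours(m,0,1)[0],key=cv2.contourArea);r=cv2.minEnclosingCircle(cn)
print("ring",r[1]/8,pix2plane(c,(np.array(r[0])+.5)/8-.5+[284,190],0.115).round(4))
# plate
sub=c["color"][184:218,278:314]; g=cv2.resize(cv2.cvtColor(sub,cv2.COLOR_RGB2GRAY),None,fx=8,fy=8,interpolation=cv2.INTER_CUBIC)
m=((g<85)*255).astype(np.uint8);cv2.imwrite("pics/pl.png",np.hstack([g,m]))
cn=max(cv2.findContours(m,0,1)[0],key=cv2.contourArea); r=cv2.minAreaRect(cn)
b=(cv2.boxPoints(r)+.5)/8-.5+[278,184]; W=pix2plane(c,b,0.115)
print("plate",W.round(4).tolist(),W.mean(0).round(4), [np.linalg.norm(W[i]-W[i-1]).round(4) for i in range(4)],[np.degrees(np.arctan2(*(W[i]-W[i-1])[[1,0]])).round(1) for i in range(4)])
# front deck edge, hood edges
for l,z in (([[232.5,224],[361,219]],.105),([[228,124],[357.5,118.5]],.255),([[230,150],[358,146]],.255)):
    W=pix2plane(c,l,z); d=W[0]-W[1]; print(W.round(4).tolist(),np.linalg.norm(d).round(3),np.degrees(np.arctan2(-d[0],d[1])).round(2))
# knob top
sub=c["color"][150:180,312:345]; g=cv2.resize(cv2.cvtColor(sub,cv2.COLOR_RGB2GRAY),None,fx=8,fy=8,interpolation=cv2.INTER_CUBIC)
m=((g<60)*255).astype(np.uint8);cv2.imwrite("pics/kn.png",np.hstack([g,m]))
cn=max(cv2.findContours(m,0,1)[0],key=cv2.contourArea);r=cv2.minEnclosingCircle(cn)
print("knob",r[1]/8,(np.array(r[0])+.5)/8-.5+[312,150],pix2plane(c,(np.array(r[0])+.5)/8-.5+[312,150],0.225).round(4))
E
```

```text
plaque 139.0 [[0.4279, -0.2934, 0.01], [0.4508, -0.3285, 0.01], [0.4175, -0.3497, 0.01], [0.3947, -0.3147, 0.01]] [ 0.4227 -0.3216  0.01  ] [np.float64(0.0394), np.float64(0.042), np.float64(0.0395), np.float64(0.0418)] [np.float64(32.7), np.float64(-56.8), np.float64(-147.5), np.float64(123.0)]
ring 2.1769258975982666 [[0.5561 0.0848 0.115 ]]
plate [[0.5835, 0.1167, 0.115], [0.5864, 0.0569, 0.115], [0.5268, 0.0539, 0.115], [0.5239, 0.1132, 0.115]] [0.5551 0.0852 0.115 ] [np.float64(0.0596), np.float64(0.0598), np.float64(0.0596), np.float64(0.0593)] [np.float64(3.3), np.float64(-87.2), np.float64(-177.1), np.float64(92.7)]
[[0.4938, 0.2471, 0.105], [0.5111, -0.0848, 0.105]] 0.332 2.99
[[0.7115, 0.2358, 0.255], [0.7285, -0.0595, 0.255]] 0.296 3.29
[[0.6507, 0.2286, 0.255], [0.6638, -0.0605, 0.255]] 0.289 2.61
knob 10.249441146850586 [327.0625 165.375 ] [[0.6248 0.0081 0.225 ]]
```

```bash
python3 - <<'E'
from h import *
import cell
print(getattr(cell,'grip_depth',None), [n for n in dir(cell) if not n.startswith('_')])
s=read_state(); print(np.degrees(yaw(s)), togo(s,[.4227,-.3216,.15]), np.radians(np.degrees(yaw(s))-33))
E
```

```text
0.0187 ['MotionError', 'grip_depth', 'read_camera', 'read_state', 'sign_off']
-69.38542111487132 [-174.8 -282.3   72.3] -1.786962704495428
```

```bash
python3 -m inch '-20 -30 5 -0.1; -50 -80 20 -0.28; -85 -140 35 -0.46; -120 -200 50 -0.64; -150 -250 62 -0.82; -168 -275 72 -1.0; -175 -282 72 -1.18; -175 -282 72 -1.36; -175 -282 72 -1.54; -175 -282 72 -1.7; -175 -282 72 -1.787; -175 -282 72 -1.787; -175 -282 72 -1.787' -1
python3 - <<'E'
from h import *
s=read_state(); c=read_camera("wrist"); cv2.imwrite("pics/w1.png",c["color"][:,:,::-1]); print(s["eef_pos"],np.degrees(yaw(s)),s["force"],s["q"])
E
```

```text
t: 1.88
eef_pos: [0.4224, -0.3219, 0.1506]
tool_rot: [0.959, 0.283, 0.0, 0.0]
force: [0.1, -0.8, -0.0]
grip_width: 0.0871
[ 0.42240616 -0.32187284  0.15055111] 32.928915975579116 [ 0.07062381 -0.81419414 -0.0224488 ] [-8.61705093e-01  5.03741023e-01  1.73906077e+00  4.75273561e-06
  8.98782516e-01 -1.43642605e+00]
```

View pics/w1.png

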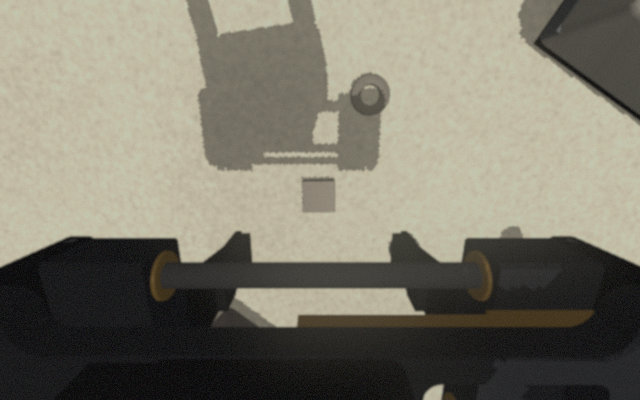

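The plaque shows squarely between the jaws at about (302–335, 181–212), with the ring at (370,94).

```bash
python3 - <<'E'
from h import *
s=read_state(); c=read_camera("wrist")
sub=c["color"][165:225,285:350]; g=cv2.resize(cv2.cvtColor(sub,cv2.COLOR_RGB2GRAY),None,fx=8,fy=8,interpolation=cv2.INTER_CUBIC)
t,m=cv2.threshold(g,0,255,cv2.THRESH_BINARY_INV+cv2.THRESH_OTSU)
cn=max(cv2.findContours(m,0,1)[0],key=cv2.contourArea); r=cv2.minAreaRect(cn); print(r,t)
b=(cv2.boxPoints(r)+.5)/8-.5+[285,165]; 
for z in (.01,.005):
  W=pix2plane(c,b,z,s); print(W.mean(0).round(4), [np.linalg.norm(W[i]-W[i-1]).round(4) for i in range(4)],[np.degrees(np.arctan2(*(W[i]-W[i-1])[[1,0]])).round(1) for i in range(4)], togo(s,W.mean(0)))
cv2.imwrite("pics/w1m.png",np.hstack([g,m]))
E
```

```text
((266.8121337890625, 234.79278564453125), (288.4117736816406, 272.1861877441406), 88.99491119384766) 157.0
[ 0.4199 -0.3229  0.01  ] [np.float64(0.0407), np.float64(0.0367), np.float64(0.0407), np.float64(0.038)] [np.float64(122.9), np.float64(34.0), np.float64(-55.2), np.float64(-145.9)] [ -2.7  -0.5 140.5]
[ 0.4205 -0.324   0.005 ] [np.float64(0.0414), np.float64(0.0373), np.float64(0.0414), np.float64(0.0386)] [np.float64(122.9), np.float64(34.0), np.float64(-55.2), np.float64(-145.9)] [ -2.8   0.8 145.5]
```

View pics/w1m.png

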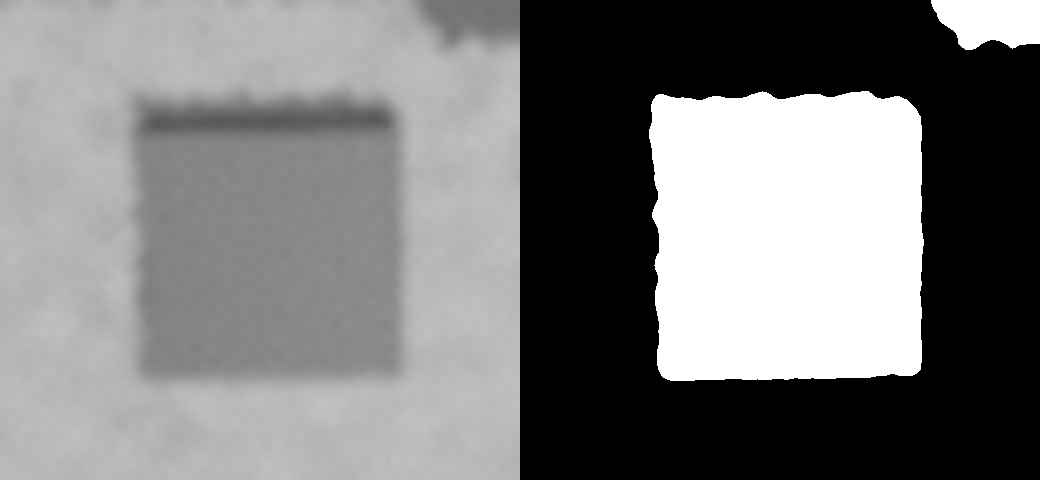

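```bash
python3 - <<'E'
from h import *
s=read_state(); c=read_camera("wrist")
W=pix2plane(c,[[318.3,196.2]],.01,s); print(W,togo(s,[*W[0][:2],.0025]))
E
```

```text
[[ 0.42143575 -0.32458747  0.01      ]] [ -2.3   1.8 148. ]
```

```bash
python3 -m inch '-2 1.5 30 0; -2 1.5 70 0; -2 1.5 110 0; -2 1.5 135 0; -2 1.5 144 0; -2 1.5 147.5 0; -2 1.5 147.5 0; -2 1.5 147.5 0' -1 && python3 -m inch '0 0 0 0; 0 0 0 0; 0 0 0 0; 0 0 0 0; 0 0 0 0; 0 0 0 0; 0 0 0 0; 0 0 0 0' 1
```

```text
t: 3.02
eef_pos: [0.422, -0.3247, 0.004]
tool_rot: [0.959, 0.284, 0.0, 0.001]
force: [1.1, 0.4, -0.2]
grip_width: 0.0868
t: 4.03
eef_pos: [0.4215, -0.3242, 0.003]
tool_rot: [0.959, 0.284, -0.0, -0.0]
force: [-0.2, 0.3, -1.0]
grip_width: 0.0351
```

```bash
python3 -m inch '0 0 -20 0; 0 0 -70 0; 0 0 -120 0; 0 0 -170 0; 0 0 -195 0; 0 0 -197 0'
python3 - <<'E'
from h import *
s=read_state(); print(togo(s,[.5555,.085,.2]),np.degrees(yaw(s)), s["force"],s["grip_width"],s["q"].round(3))
E
```

```text
t: 4.78
eef_pos: [0.4223, -0.325, 0.202]
tool_rot: [0.959, 0.284, 0.001, 0.002]
force: [-0.3, 0.2, -0.4]
grip_width: 0.0353
[ 335.  -271.3    0.9] 33.006174490838525 [-0.34547857  0.1670005  -0.35324598] 0.035257516304667065 [-0.866  0.429  1.689  0.     1.018 -1.442]
```

```bash
python3 -m inch '20 -16 0 -0.05; 60 -49 0 -0.18; 110 -89 0 -0.32; 160 -130 0 -0.46; 210 -170 0 -0.6; 260 -211 0 -0.72; 300 -243 0 -0.8; 325 -263 0 -0.82; 335 -271 0 -0.82; 335 -271 0 -0.82; 335 -271 0 -0.82'
python3 - <<'E'
from h import *
s=read_state(); c=read_camera("wrist"); cv2.imwrite("pics/w2.png",c["color"][:,:,::-1]); print(s["eef_pos"],np.degrees(yaw(s)),s["force"],s["q"].round(3))
E
```

```text
t: 6.15
eef_pos: [0.5543, 0.0842, 0.1995]
tool_rot: [0.767, 0.642, -0.001, -0.0]
force: [0.2, -0.1, -0.6]
grip_width: 0.0355
[0.5542677  0.08420609 0.19949361] 79.89352208176489 [ 0.18161795 -0.05681885 -0.55168027] [-4.800e-02  4.700e-01  1.619e+00 -1.000e-03  1.053e+00 -1.442e+00]
```

View pics/w2.png

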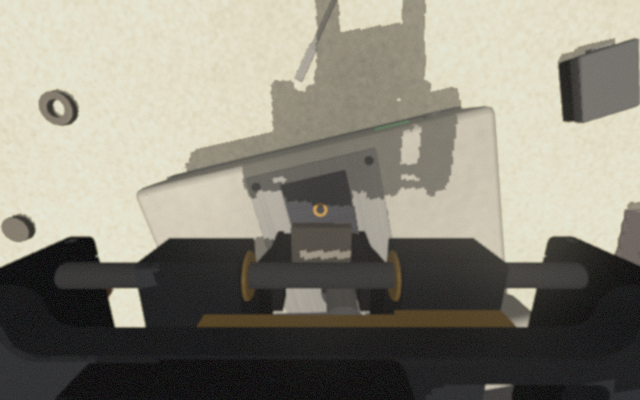

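The crystal's brass ring is at (320,209) and the held plaque's top face spans about x 290–355 from row 225. I'll measure both.

```bash
python3 - <<'E'
from h import *
s=read_state(); c=read_camera("wrist")
crop("w2c",c,265,190,375,280,7)
sub=c["color"][195:225,305:337]; big=cv2.resize(sub,None,fx=8,fy=8,interpolation=cv2.INTER_CUBIC)
hsv=cv2.cvtColor(big,cv2.COLOR_RGB2HSV); m=((hsv[...,1]>90)&(hsv[...,0]<30)).astype(np.uint8)
cn=max(cv2.findContours(m,0,1)[0],key=cv2.contourArea);r=cv2.minEnclosingCircle(cn)
p=(np.array(r[0])+.5)/8-.5+[305,195]
W=pix2plane(c,p,.115,s);print(p,W,togo(s,W[0]))
E
```

```text
[319.91248322 208.87311172] [[0.55442862 0.08438592 0.115     ]] [ 0.3  0.  84.7]
```

View pics/w2c.png

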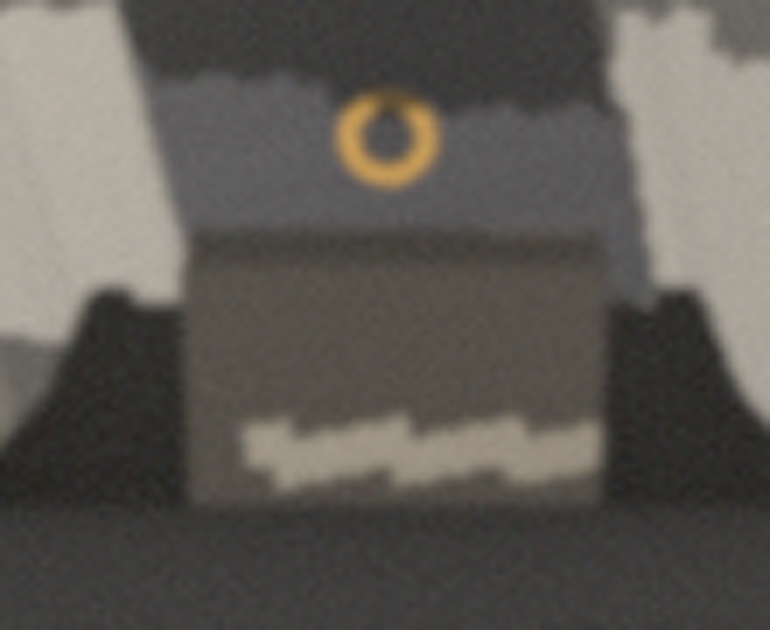

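```bash
python3 - <<'E'
from h import *
s=read_state(); c=read_camera("wrist"); z=s["eef_pos"][2]
for dz,row in ((.007,227.4),(.007,227.0),(-.003,224.0)):
    W=pix2plane(c,[[291.7,row],[351.4,row],[321,row]],z+dz,s); print([togo(s,w) for w in W])
E
```

```text
[array([-15.7, -16.6,  -7. ]), array([ 18.9, -16.6,  -7. ]), array([  1.3, -16.6,  -7. ])]
[array([-15.7, -16.8,  -7. ]), array([ 18.9, -16.9,  -7. ]), array([  1.3, -16.8,  -7. ])]
[array([-16.7, -15. ,   3. ]), array([ 20. , -15.1,   3. ]), array([  1.3, -15.1,   3. ])]
```

```bash
python3 -m inch '-0.3 -1 15 0; -0.3 -1 40 0; -0.3 -1 60 0; -0.3 -1 72 0; -0.3 -1 76 0; -0.3 -1 78 0; -0.3 -1 79 0; -0.3 -1 79 0; -0.3 -1 79 0' && python3 -m inch '0 0 0.5 0; 0 0 1 0; 0 0 1 0'
```

```text
t: 7.42
eef_pos: [0.5541, 0.0854, 0.1215]
tool_rot: [0.766, 0.643, 0.0, 0.0]
force: [-0.3, -0.0, -0.1]
grip_width: 0.0354
t: 7.8
eef_pos: [0.5538, 0.0854, 0.12]
tool_rot: [0.766, 0.643, -0.0, -0.0]
force: [0.4, 0.7, 0.3]
grip_width: 0.0359
```

```bash
python3 -m inch '0 0 0.5 0; 0 0 1 0; 0 0 1 0'; python3 -m inch '0 0 0.5 0; 0 0 0.5 0';python3 -c "
from h import *
c=read_camera('side'); crop('s3',c,230,170,380,270,5)"
```

```text
t: 8.18
eef_pos: [0.5538, 0.0854, 0.119]
tool_rot: [0.766, 0.643, -0.0, -0.0]
force: [-0.1, 0.4, -0.5]
grip_width: 0.0352
t: 8.43
eef_pos: [0.5538, 0.0854, 0.1185]
tool_rot: [0.766, 0.643, -0.0, -0.0]
force: [-0.2, 0.8, -0.3]
grip_width: 0.0355
```

View pics/s3.png

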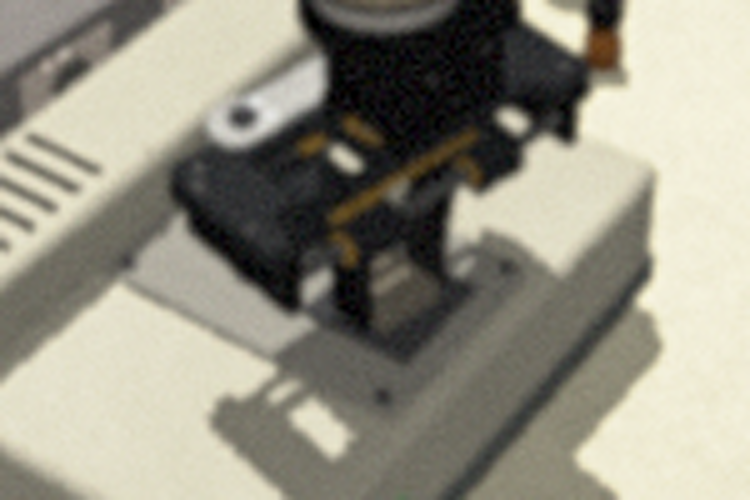

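The side view shows the plaque between the fingers at about (405,285), right at the plate with no visible gap. I'll make the last step down in half-millimetre moves.

```bash
python3 -m inch '0 0 0.5 0; 0 0 0.5 0'; python3 -m inch '0 0 0.4 0; 0 0 0.4 0'
```

```text
t: 8.72
eef_pos: [0.5539, 0.0854, 0.118]
tool_rot: [0.766, 0.643, 0.0, -0.0]
force: [-0.9, -0.3, 0.1]
grip_width: 0.0356
t: 8.98
eef_pos: [0.5539, 0.0854, 0.118]
tool_rot: [0.766, 0.643, 0.0, 0.0]
force: [-0.7, -0.4, 2.7]
grip_width: 0.0355
```

```bash
python3 -m inch '0 0 0 0; 0 0 0 0; 0 0 0 0; 0 0 0 0' 0.2; python3 -m inch '0 0 -5 0; 0 0 -25 0; 0 0 -60 0; 0 0 -100 0; 0 0 -125 0; 0 0 -130 0; 0 0 -130 0'
python3 - <<'E'
from h import *
s=read_state(); c=read_camera("wrist"); crop("w4",c,220,140,420,270,4); print(s["eef_pos"],np.degrees(yaw(s)),s["force"])
E
```

```text
t: 9.48
eef_pos: [0.5539, 0.0854, 0.118]
tool_rot: [0.766, 0.643, 0.0, 0.0]
force: [-0.8, -0.1, 5.9]
grip_width: 0.0358
t: 10.35
eef_pos: [0.5534, 0.0854, 0.247]
tool_rot: [0.766, 0.643, -0.0, -0.0]
force: [-0.1, -0.1, -0.2]
grip_width: 0.0358
[0.55343536 0.08543562 0.24700452] 79.9828765318557 [-0.11532986 -0.0547843  -0.17737433]
```

View pics/w4.png

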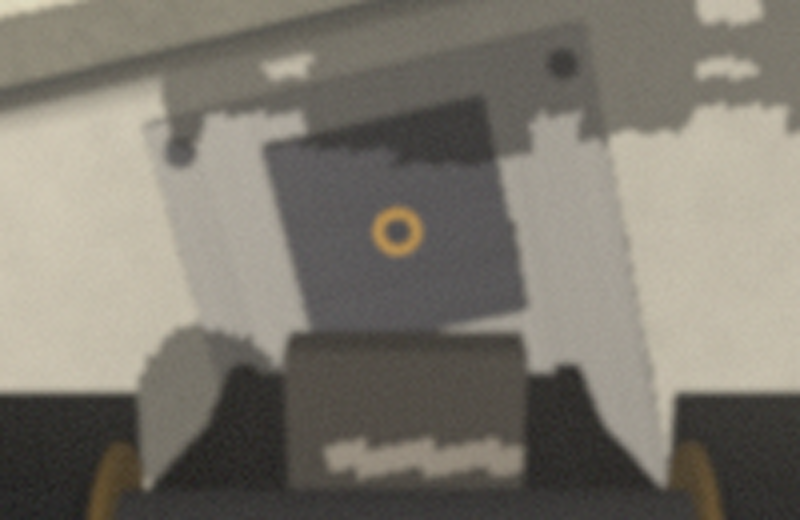

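The closure of 0.2 opened the jaws only to 35 mm, so the plaque came up again, still held at the same place in the jaws: top edge at row 227.5, columns 292–351. I'll grip it again, lower it, and open wider this time.

```bash
python3 - <<'E'
from h import *
s=read_state(); c=read_camera("wrist")
W=pix2plane(c,[[319.2,197.7]],.115,s);print(W,togo(s,W[0]))
W=pix2plane(c,[[291.75,227.5],[351.25,227.5]],s["eef_pos"][2]+.007,s);print([togo(s,w) for w in W])
E
python3 -m inch '0 0 0 0; 0 0 0 0' 1;  python3 -m inch '0 0 15 0; 0 0 60 0; 0 0 100 0; 0 0 120 0; 0 0 126 0; 0 0 128 0; 0 0 128.5 0; 0 0 128.5 0'
```

```text
[[0.55435358 0.08457244 0.115     ]] [ -0.6   1.7 131.4]
[array([-15.7, -16.5,  -7. ]), array([ 18.8, -16.5,  -7. ])]
t: 10.7
eef_pos: [0.5535, 0.0854, 0.2468]
tool_rot: [0.766, 0.643, -0.001, -0.001]
force: [-0.0, 0.6, 0.1]
grip_width: 0.0352
t: 11.7
eef_pos: [0.5545, 0.0854, 0.12]
tool_rot: [0.766, 0.643, 0.001, 0.001]
force: [-0.0, -0.6, -0.0]
grip_width: 0.0352
```

```bash
python3 -m inch '-0.7 0 0.5 0; -0.7 0 1 0; -0.7 0 1 0'; python3 -m inch '0 0 0.5 0; 0 0 0.5 0; 0 0 0.5 0'
```

```text
t: 12.08
eef_pos: [0.5537, 0.0847, 0.1182]
tool_rot: [0.766, 0.643, 0.0, 0.0]
force: [-0.5, -0.5, 0.2]
grip_width: 0.0357
t: 12.45
eef_pos: [0.5538, 0.0847, 0.118]
tool_rot: [0.766, 0.643, 0.0, 0.0]
force: [-1.1, 0.5, 4.4]
grip_width: 0.0355
```

Light contact at about 4 N. Opening the jaws to about 61 mm.

```bash
python3 -m inch '0 0 0 0; 0 0 0 0; 0 0 0 0; 0 0 0 0' -0.4; python3 -m inch '0 0 -5 0; 0 0 -25 0; 0 0 -60 0; 0 0 -100 0; 0 0 -125 0; 0 0 -130 0; 0 0 -130 0'
python3 - <<'E'
from h import *
s=read_state(); c=read_camera("wrist"); cv2.imwrite("pics/w5.png",c["color"][:,:,::-1]); print(s["eef_pos"],np.degrees(yaw(s)),s["force"])
E
```

```text
t: 12.95
eef_pos: [0.5537, 0.0847, 0.1175]
tool_rot: [0.766, 0.643, -0.0, -0.0]
force: [0.4, -0.6, -0.5]
grip_width: 0.0596
t: 13.82
eef_pos: [0.5533, 0.0847, 0.2473]
tool_rot: [0.766, 0.643, -0.0, -0.0]
force: [-0.9, -0.2, -0.5]
grip_width: 0.0612
[0.55332089 0.08472132 0.24734091] 79.98477187042728 [-0.89321927 -0.20345913 -0.53220855]
```

View pics/w5.png

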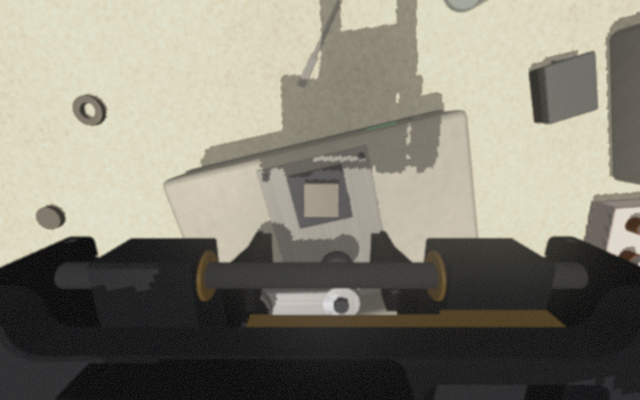

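The plaque lies alone on the plate at about (321,201), within the plate's corners (288,180)–(352,215). I'll compare the two centres.

```bash
python3 - <<'E'
from h import *
s=read_state(); c=read_camera("wrist")
crop("w5c",c,270,150,370,240,8)
sub=c["color"][180:224,298:346]; g=cv2.resize(sub,None,fx=8,fy=8,interpolation=cv2.INTER_CUBIC)
m=(g[...,0]>120).astype(np.uint8)
cn=max(cv2.findContours(m,0,1)[0],key=cv2.contourArea); r=cv2.minAreaRect(cn); 
p=(np.array(r[0])+.5)/8-.5+[298,180]; print(np.array(r[1])/8,p)
W=pix2plane(c,p,.125,s); print(W,togo(s,W[0]))
E
```

```text
[33.875 35.125] [320.75  200.875]
[[0.55545465 0.08536342 0.125     ]] [  1.1   2.6 121.7]
```

View pics/w5c.png

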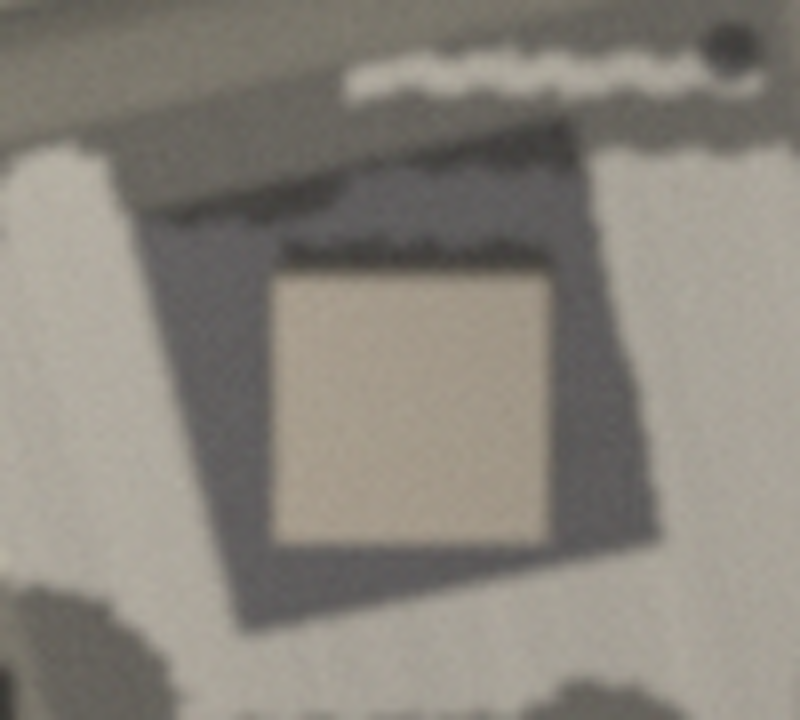

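```bash
python3 - <<'E'
from h import *
s=read_state(); print(togo(s,[.6245,.0065,.265]),np.radians(np.degrees(yaw(s))-140),s["q"].round(3))
E
```

```text
[-64.6  84.2 -18.9] -1.047524874440556 [-0.048  0.412  1.57   0.     1.162 -1.444]
```

```bash
python3 -m inch '0 0 -10 0; -2 3 -19 -0.1; -12 16 -19 -0.28; -30 38 -19 -0.46; -48 62 -19 -0.64; -60 78 -19 -0.82; -65 84 -19 -0.98; -65 84 -19 -1.05; -65 84 -19 -1.05; -65 84 -19 -1.05' -0.6
python3 - <<'E'
from h import *
s=read_state(); c=read_camera("wrist"); cv2.imwrite("pics/w6.png",c["color"][:,:,::-1]); print(s["eef_pos"],np.degrees(yaw(s)),s["force"],s["q"].round(3),s["grip_width"])
c=read_camera("side"); crop("s6",c,200,110,400,270,4)
E
```

```text
t: 15.18
eef_pos: [0.625, 0.0062, 0.2665]
tool_rot: [0.341, 0.94, -0.0, -0.0]
force: [0.3, 0.1, -0.3]
grip_width: 0.0699
[0.62501902 0.00621466 0.26654039] 140.0937263734581 [ 0.28215947  0.12191039 -0.30339267] [-0.169  0.484  1.381  0.     1.277 -2.614] 0.06987582168206222
```

View pics/w6.png

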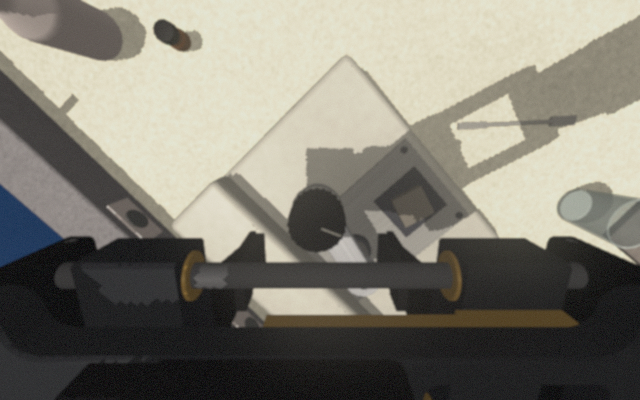

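View pics/s6.png

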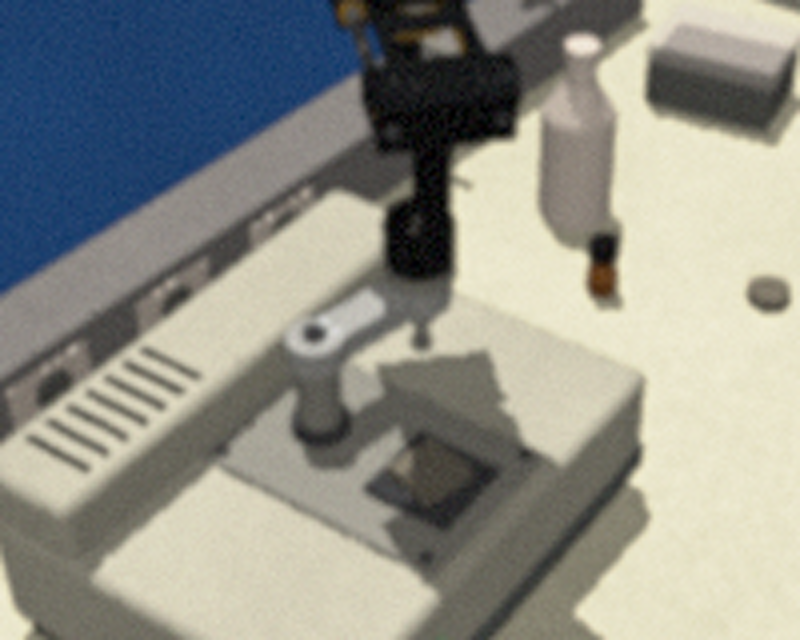

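```bash
python3 - <<'E'
from h import *
s=read_state(); c=read_camera("wrist"); crop("w6c",c,270,165,370,265,6)
# ellipse candidates: widest extents of the dark blob near the top face
g=cv2.cvtColor(c["color"],cv2.COLOR_RGB2GRAY)
for r in range(180,260,6):
    xs=[x for x in range(280,352) if g[r,x]<55]; print(r,xs[:1],xs[-1:],end=' ')
for px in ([316,220],[317,222]): print(togo(s,pix2plane(c,[px],.231,s)[0]))
print(284e0*.043/ .12)
E
```

```text
180 [] [] 186 [] [] 192 [322] [328] 198 [324] [334] 204 [315] [339] 210 [295] [342] 216 [302] [343] 222 [290] [344] 228 [291] [343] 234 [292] [329] 240 [295] [337] 246 [302] [330] 252 [] [] 258 [] [] [-2.5 -5.1 35.6]
[-1.8 -3.6 35.6]
101.76666666666667
```

View pics/w6c.png

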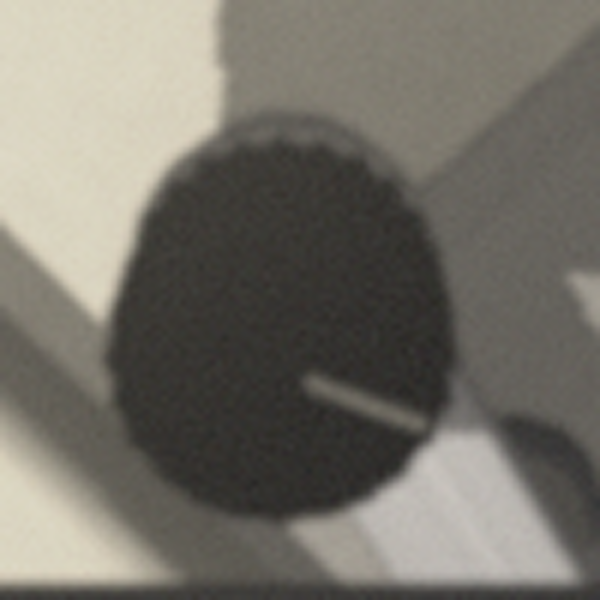

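```bash
python3 -m inch '-2 -2 0 0; -2 -2 15 0; -2 -2 35 0; -2 -2 52 0; -2 -2 62 0; -2 -2 67 0; -2 -2 69 0; -2 -2 69 0' -0.6; python3 -m inch '0 0 0 0; 0 0 0 0; 0 0 0 0; 0 0 0 0' -0.1
python3 - <<'E'
from h import *
s=read_state(); c=read_camera("wrist"); cv2.imwrite("pics/w7.png",c["color"][:,:,::-1]); print(s["eef_pos"],np.degrees(yaw(s)),s["force"],s["q"].round(3),s["grip_width"])
c=read_camera("side"); crop("s7",c,200,110,400,270,4)
E
```

```text
t: 16.32
eef_pos: [0.6257, 0.0033, 0.198]
tool_rot: [0.341, 0.94, 0.0, 0.0]
force: [-0.5, 0.2, -0.6]
grip_width: 0.0689
t: 16.82
eef_pos: [0.6254, 0.0033, 0.1977]
tool_rot: [0.341, 0.94, 0.0, 0.0]
force: [0.3, 0.7, -1.0]
grip_width: 0.0491
[0.62544073 0.00327394 0.19774151] 140.14478074629014 [ 0.30791478  0.65585297 -0.98141825] [-0.173  0.556  1.457  0.     1.129 -2.619] 0.04911569099442557
```

View pics/w7.png

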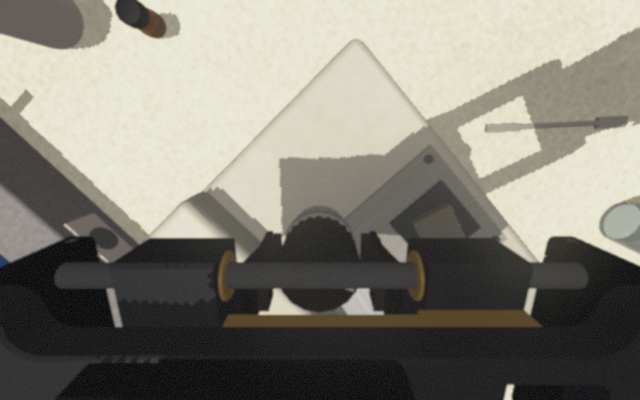

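View pics/s7.png

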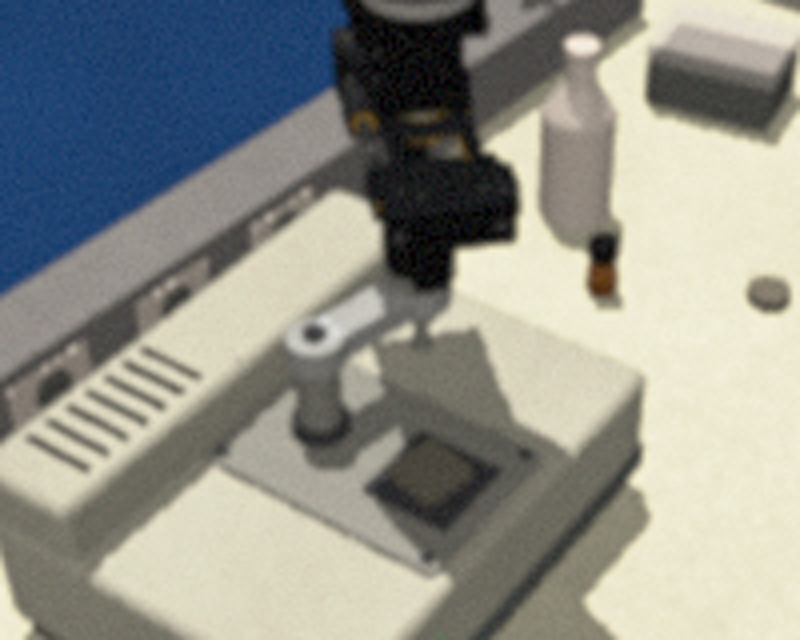

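```bash
python3 - <<'E'
from h import *
s=read_state(); P=np.array([.6399,.0893]); d=s["eef_pos"][:2]-P; a0=np.degrees(np.arctan2(d[1],d[0])); r0=np.hypot(*d); print(a0,r0)
for i,a in enumerate(np.linspace(a0,-177,16)[1:]):
    f=(i+1)/15; r=r0+(.0855-r0)*f
    p=P+r*np.array([np.cos(np.radians(a)),np.sin(np.radians(a))]); print(round(a,1),togo(s,[*p,s["eef_pos"][2]])[:2],round(.82*f,2))
E
```

```text
-99.55501152048798 0.08723274482972387
-104.7 [ 7.  -3.6] 0.05
-109.9 [14.3 -6.5] 0.11
-115.0 [21.8 -8.7] 0.16
-120.2 [ 29.5 -10.2] 0.22
-125.4 [ 37.2 -11.1] 0.27
-130.5 [ 45.  -11.2] 0.33
-135.7 [ 52.8 -10.7] 0.38
-140.9 [60.5 -9.4] 0.44
-146.0 [68.  -7.5] 0.49
-151.2 [75.3 -4.9] 0.55
-156.3 [82.4 -1.6] 0.6
-161.5 [89.1  2.2] 0.66
-166.7 [95.4  6.7] 0.71
-171.8 [101.3  11.7] 0.77
-177.0 [106.7  17.2] 0.82
```

```bash
python3 -m inch '3 -1.6 0 0.02; 7 -3.6 0 0.05; 10.6 -5 0 0.08; 14.3 -6.5 0 0.11; 18 -7.6 0 0.14; 21.8 -8.7 0 0.16; 25.6 -9.5 0 0.19; 29.5 -10.2 0 0.22; 29.5 -10.2 0 0.22'
python3 - <<'E'
from h import *
s=read_state(); print(s["eef_pos"],s["force"],s["moment"])
c=read_camera("side"); crop("s8",c,200,110,400,270,4)
E
```

```text
t: 18.05
eef_pos: [0.5956, 0.0153, 0.1976]
tool_rot: [0.442, 0.897, 0.001, -0.001]
force: [0.6, -1.8, 0.7]
grip_width: 0.0478
[0.59555275 0.01533773 0.19760749] [ 0.58240304 -1.75136715  0.66626764] [-0.03055649 -0.10095013  0.02152209]
```

View pics/s8.png

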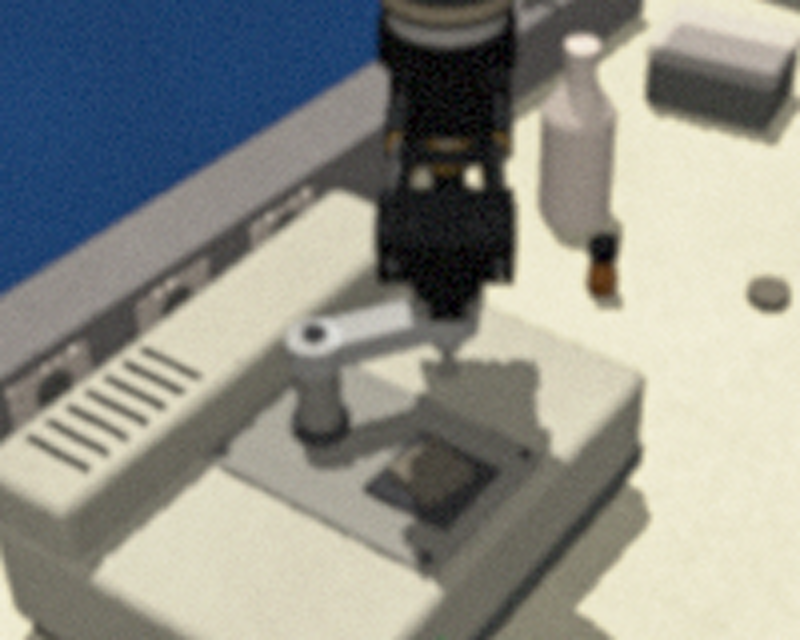

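The arm is following, with its tip now at (445,350), and contact forces stay below 2 N. Continuing the arc.

```bash
python3 - <<'E'
from h import *
s=read_state(); P=np.array([.6399,.0893]); d=s["eef_pos"][:2]-P; a0=np.degrees(np.arctan2(d[1],d[0])); r0=np.hypot(*d); print(a0,r0,np.degrees(yaw(s)))
for i,a in enumerate(np.linspace(a0,-171,15)[1:]):
    f=(i+1)/14; r=r0+(.0855-r0)*f
    p=P+r*np.array([np.cos(np.radians(a)),np.sin(np.radians(a))]); print(round(a,1),togo(s,[*p,s["eef_pos"][2]])[:2],round(.6*f,2))
E
```

```text
-120.86654803396512 0.08602939680615818 127.53767099270213
-124.4 [ 5.1 -1.8] 0.04
-128.0 [10.2 -3.3] 0.09
-131.6 [15.5 -4.4] 0.13
-135.2 [20.8 -5.2] 0.17
-138.8 [26.1 -5.7] 0.21
-142.4 [31.5 -5.8] 0.26
-145.9 [36.9 -5.6] 0.3
-149.5 [42.2 -5.1] 0.34
-153.1 [47.5 -4.2] 0.39
-156.7 [52.7 -3. ] 0.43
-160.3 [57.8 -1.5] 0.47
-163.8 [62.9  0.3] 0.51
-167.4 [67.8  2.4] 0.56
-171.0 [72.5  4.9] 0.6
```

```bash
python3 -m inch '5 -1.8 0 0.04; 10.2 -3.3 0 0.09; 15.5 -4.4 0 0.13; 20.8 -5.2 0 0.17; 26 -5.7 0 0.21; 31.5 -5.8 0 0.26; 36.9 -5.6 0 0.3; 42.2 -5.1 0 0.34; 47.5 -4.2 0 0.39; 52.7 -3 0 0.43; 57.8 -1.5 0 0.47; 62.9 0.3 0 0.51; 67.8 2.4 0 0.56; 67.8 2.4 0 0.56'
python3 - <<'E'
from h import *
s=read_state(); print(s["eef_pos"],s["force"],s["moment"],np.degrees(yaw(s)))
P=np.array([.6399,.0893]); d=s["eef_pos"][:2]-P; a0=np.degrees(np.arctan2(d[1],d[0])); r0=np.hypot(*d); print(a0,r0)
for a in (-170,-173,-175,-177,-179):
    p=P+.0855*np.array([np.cos(np.radians(a)),np.sin(np.radians(a))]); print(a,togo(s,[*p,.1976]))
E
```

```text
t: 19.85
eef_pos: [0.5563, 0.0708, 0.1975]
tool_rot: [0.672, 0.74, 0.0, -0.001]
force: [0.1, -1.1, -1.1]
grip_width: 0.0476
[0.55634336 0.07082269 0.19747813] [ 0.0928889  -1.06200551 -1.0621237 ] [ 0.13209821 -0.13954671  0.03055311] 95.51743175389122
-167.5305604540322 0.08557524970315415
-170 [ 3.7 -0.3 -0.1]
-173 [ 8.1 -0.5 -0.1]
-175 [11.1 -0.6 -0.1]
-177 [14.1 -0.5 -0.1]
-179 [17.1 -0.3 -0.1]
```

```bash
python3 -m inch '3 -0.2 0 0; 6 -0.4 0 0.02; 9 -0.5 0 0.03; 12 -0.5 0 0.03; 13 -0.5 0 0.03; 13 -0.5 0 0.03'; python3 -m inch '1 0 0 0; 1 0 0 0';  python3 -m inch '1 0 0 0; 1 0 0 0'
```

```text
t: 20.6
eef_pos: [0.5553, 0.0828, 0.1977]
tool_rot: [0.684, 0.73, 0.0, 0.0]
force: [-0.1, -0.9, 0.1]
grip_width: 0.0477
t: 20.85
eef_pos: [0.5551, 0.0835, 0.1977]
tool_rot: [0.684, 0.73, 0.0, 0.0]
force: [0.5, -1.9, -0.1]
grip_width: 0.0481
t: 21.1
eef_pos: [0.5549, 0.0845, 0.1977]
tool_rot: [0.684, 0.73, -0.0, -0.0]
force: [-1.6, -1.6, 0.4]
grip_width: 0.0477
```

```bash
python3 -m inch '1 0 0 0; 1 0 0 0'; python3 -m inch '1 0 0 0; 1 0 0 0';  python3 -m inch '0.7 0 0 0; 0.7 0 0 0'
```

```text
t: 21.35
eef_pos: [0.5548, 0.0856, 0.1976]
tool_rot: [0.684, 0.73, -0.0, -0.0]
force: [-1.1, -1.5, -0.1]
grip_width: 0.0484
t: 21.6
eef_pos: [0.5548, 0.0857, 0.1976]
tool_rot: [0.684, 0.73, -0.001, 0.0]
force: [-2.0, -6.3, 0.9]
grip_width: 0.0479
t: 21.85
eef_pos: [0.5548, 0.0858, 0.1976]
tool_rot: [0.684, 0.73, -0.001, 0.001]
force: [-1.2, -6.1, -0.9]
grip_width: 0.0478
```

```bash
python3 -m inch '-1 0 0 0; -2.5 0 0 0; -2.5 0 0 0'; python3 -m inch '0 0 0 0; 0 0 0 0; 0 0 0 0; 0 0 0 0' 1
python3 - <<'E'
from h import *
s=read_state(); print(s["eef_pos"],s["force"],s["moment"],np.degrees(yaw(s)),s["q"].round(3),s["grip_width"])
c=read_camera("side"); crop("s9",c,200,110,400,270,4)
E
```

```text
t: 22.22
eef_pos: [0.5555, 0.0854, 0.1978]
tool_rot: [0.684, 0.73, 0.001, -0.0]
force: [0.4, 0.6, -0.2]
grip_width: 0.048
t: 22.72
eef_pos: [0.5555, 0.0833, 0.1978]
tool_rot: [0.683, 0.73, -0.001, 0.001]
force: [0.5, -5.1, 0.7]
grip_width: 0.0421
[0.55548868 0.08328076 0.19782374] [ 0.4957692  -5.07840911  0.65290932] [-0.72579001 -0.20038869 -0.02473678] 93.77192054265805 [-0.049  0.473  1.62  -0.003  1.047 -1.684] 0.04207018172484233
```

View pics/s9.png

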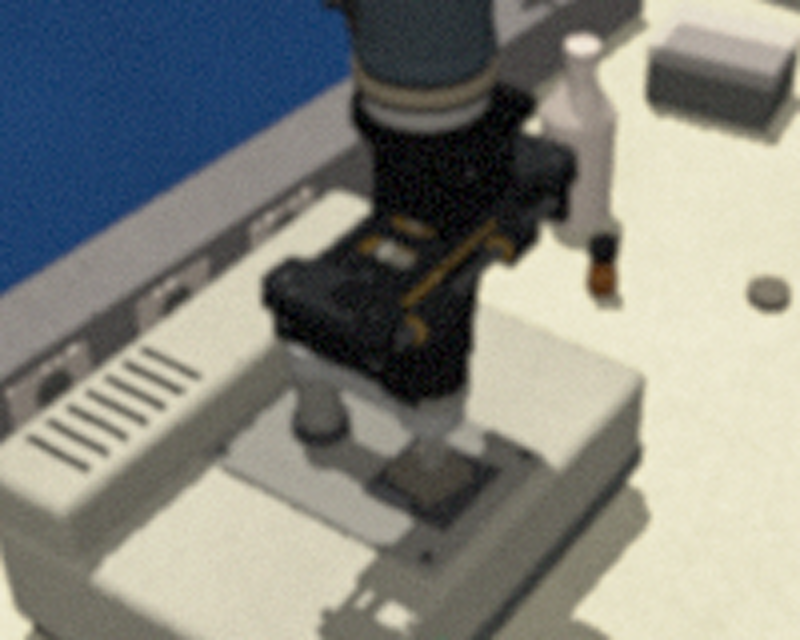

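```bash
cat > m.py <<'E'
from h import *
s=read_state(); print("Mz %.3f"%s["moment"][2],"M",s["moment"].round(2),"F",s["force"].round(1),"yaw %.2f q6 %.3f"%(np.degrees(yaw(s)),s["q"][5]),"eff6 %.3f"%s["effort"][5],"w",s["grip_width"].round(4),"t",round(s["t"],2))
E
python3 m.py; python3 -m inch '-0.5 0 0 0.05; -1 0 0 0.1; -1 0 0 0.2; -1 0 0 0.3; -1 0 0 0.3'; python3 m.py
```

```text
t: 23.4
eef_pos: [0.5555, 0.0831, 0.1978]
tool_rot: [0.784, 0.62, 0.0, 0.001]
force: [0.7, -4.4, 0.6]
grip_width: 0.0423Traceback (most recent call last):
  File "m.py", line 2, in <module>
    s=read_state(); print("Mz %.3f"%s["moment"][2],"M",s["moment"].round(2),"F",s["force"].round(1),"yaw %.2f q6 %.3f"%(np.degrees(yaw(s)),s["q"][5]),"eff6 %.3f"%s["effort"][5],"w",s["grip_width"].round(4),"t",round(s["t"],2))
                                                                                                                                                                                     ^^^^^^^^^^^^^^^^^^^^^
AttributeError: 'float' object has no attribute 'round'
Traceback (most recent call last):
  File "m.py", line 2, in <module>
    s=read_state(); print("Mz %.3f"%s["moment"][2],"M",s["moment"].round(2),"F",s["force"].round(1),"yaw %.2f q6 %.3f"%(np.degrees(yaw(s)),s["q"][5]),"eff6 %.3f"%s["effort"][5],"w",s["grip_width"].round(4),"t",round(s["t"],2))
                                                                                                                                                                                     ^^^^^^^^^^^^^^^^^^^^^
AttributeError: 'float' object has no attribute 'round'
```

```bash
sed -i 's/s\["grip_width"\].round(4)/round(float(s["grip_width"]),4)/' m.py; python3 m.py; python3 -m inch '0 0 0 0.1; 0 0 0 0.2; 0 0 0 0.3; 0 0 0 0.3' >/dev/null; python3 m.py
```

```text
Mz 0.155 M [-0.54 -0.27  0.15] F [ 0.7 -4.4  0.6] yaw 76.66 q6 -1.387 eff6 0.305 w 0.0423 t 23.4
Mz 0.048 M [-0.78 -0.23  0.05] F [ 0.6 -5.1  0. ] yaw 59.53 q6 -1.088 eff6 0.268 w 0.0423 t 23.9
```

```bash
cat > m.py <<'E'
from h import *
import sys
n=int(sys.argv[1]) if len(sys.argv)>1 else 4
L=[]
for i in range(n):
    c=read_camera("wrist"); s=read_state(); L.append(np.r_[s["moment"],s["effort"][5],s["force"]])
L=np.array(L)
print("Mz",L[:,2].round(3),"mean %.3f eff6 %.3f"%(L[:,2].mean(),L[:,3].mean()),"F",L[:,4:].mean(0).round(1),"q6 %.3f"%s["q"][5],"w",round(float(s["grip_width"]),4),"t",round(s["t"],2))
if len(sys.argv)>2: crop(sys.argv[2],c,240,190,400,320,5)
E
python3 m.py 4 w10; python3 -m inch '0 0 0 0.1; 0 0 0 0.1' >/dev/null; python3 m.py
```

```text
Mz [0.081 0.188 0.176 0.153] mean 0.150 eff6 0.151 F [ 0.3 -5.   0.5] q6 -1.088 w 0.0427 t 24.1
Mz [0.107 0.13  0.183 0.131] mean 0.138 eff6 0.136 F [ 0.5 -5.3  0.6] q6 -0.988 w 0.0427 t 24.55
```

View pics/w10.png

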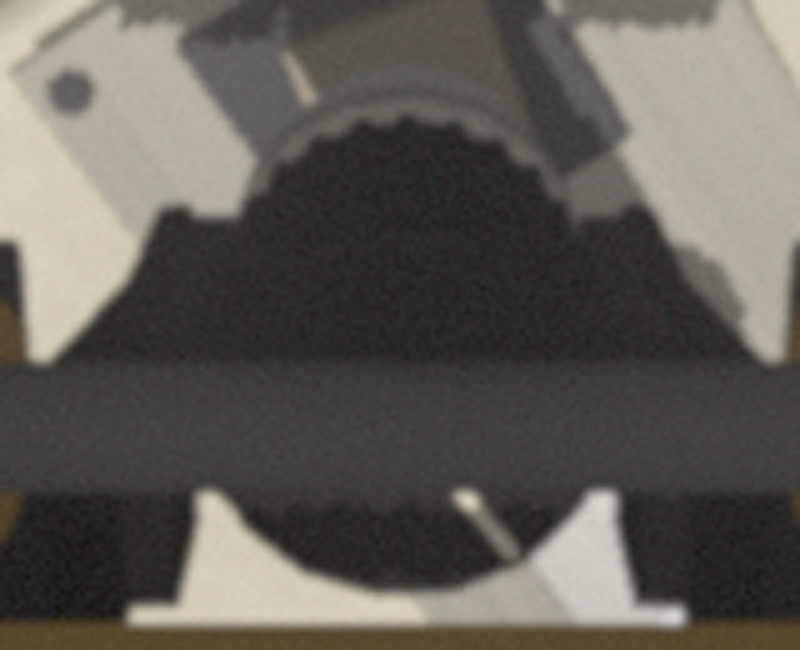

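The knob sits gripped in the jaws, with its white index mark at (490,525) in the crop, which I can use to check for slip. The free-turning moment reads about 0.14 N m.

```bash
for i in 1; do python3 -m inch '0 0 0 0.1; 0 0 0 0.2; 0 0 0 0.2' >/dev/null; python3 m.py 4;  python3 -m inch '0 0 0 0.1; 0 0 0 0.2; 0 0 0 0.2' >/dev/null; python3 m.py 4; done
```

```text
Mz [0.135 0.06  0.093 0.094] mean 0.096 eff6 0.116 F [ 0.5 -5.3  0.7] q6 -0.788 w 0.0423 t 25.12
Mz [0.119 0.122 0.165 0.159] mean 0.141 eff6 0.139 F [ 0.6 -5.8  1. ] q6 -0.588 w 0.0422 t 25.7
```

```bash
python3 -m inch '0 0 0 0.1; 0 0 0 0.15; 0 0 0 0.15' >/dev/null; python3 m.py 4;  python3 -m inch '0 0 0 0.1; 0 0 0 0.15; 0 0 0 0.15' >/dev/null; python3 m.py 4 w11
```

```text
Mz [0.206 0.21  0.197 0.15 ] mean 0.191 eff6 0.184 F [ 0.4 -5.5  1.1] q6 -0.438 w 0.0423 t 26.27
Mz [0.201 0.159 0.165 0.204] mean 0.182 eff6 0.212 F [-0.  -5.8  1.6] q6 -0.288 w 0.0425 t 26.85
```

View pics/w11.png

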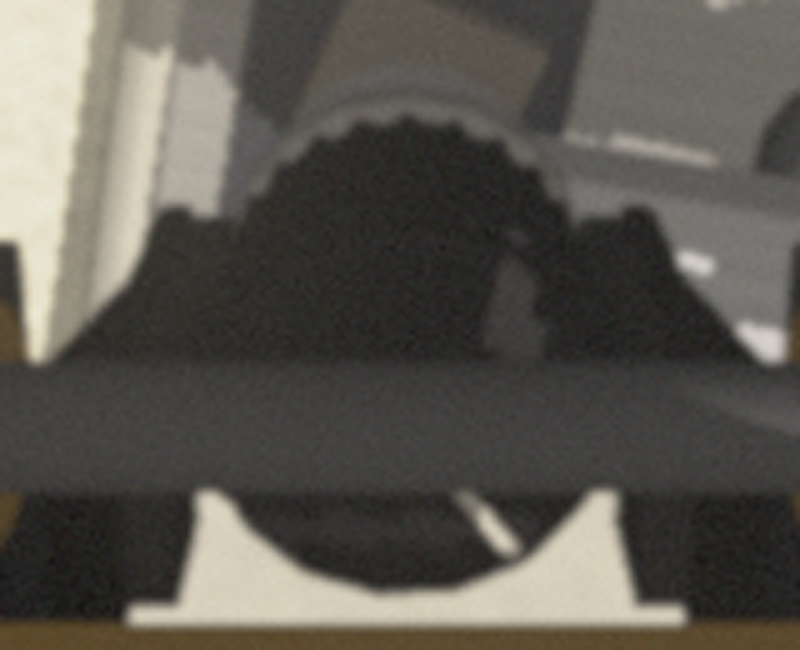

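The mark is still at about (490,525), so there's no slip in the jaws, and the moment has started to rise. I'll go on in 0.1 rad steps.

```bash
for k in 1; do python3 -m inch '0 0 0 0.1; 0 0 0 0.1' >/dev/null; python3 m.py 4;  python3 -m inch '0 0 0 0.1; 0 0 0 0.1' >/dev/null; python3 m.py 4; python3 -m inch '0 0 0 0.1; 0 0 0 0.1' >/dev/null; python3 m.py 4;done
```

```text
Mz [0.174 0.295 0.302 0.231] mean 0.251 eff6 0.240 F [ 0.3 -5.8  1.6] q6 -0.188 w 0.0422 t 27.3
Mz [0.232 0.261 0.233 0.239] mean 0.241 eff6 0.246 F [-0.5 -6.   1.7] q6 -0.088 w 0.0424 t 27.75
Mz [0.057 0.104 0.054 0.104] mean 0.080 eff6 0.105 F [-0.  -5.9  2.1] q6 0.012 w 0.0424 t 28.2
```

The moment dropped from 0.24 to 0.08 N m, so the clutch has just started to click, with its peak near q6 ≈ −0.09. From here I take smaller steps.

```bash
python3 -m inch '0 0 0 0.05; 0 0 0 0.05' >/dev/null; python3 m.py 4;  python3 -m inch '0 0 0 0.05; 0 0 0 0.05' >/dev/null; python3 m.py 4 w12
```

```text
Mz [-0.136 -0.067 -0.168 -0.093] mean -0.116 eff6 -0.086 F [-0.4 -5.8  1.6] q6 0.063 w 0.0426 t 28.65
Mz [-0.041 -0.081 -0.145 -0.118] mean -0.096 eff6 -0.091 F [-0.2 -5.5  1.9] q6 0.113 w 0.0423 t 29.1
```

View pics/w12.png

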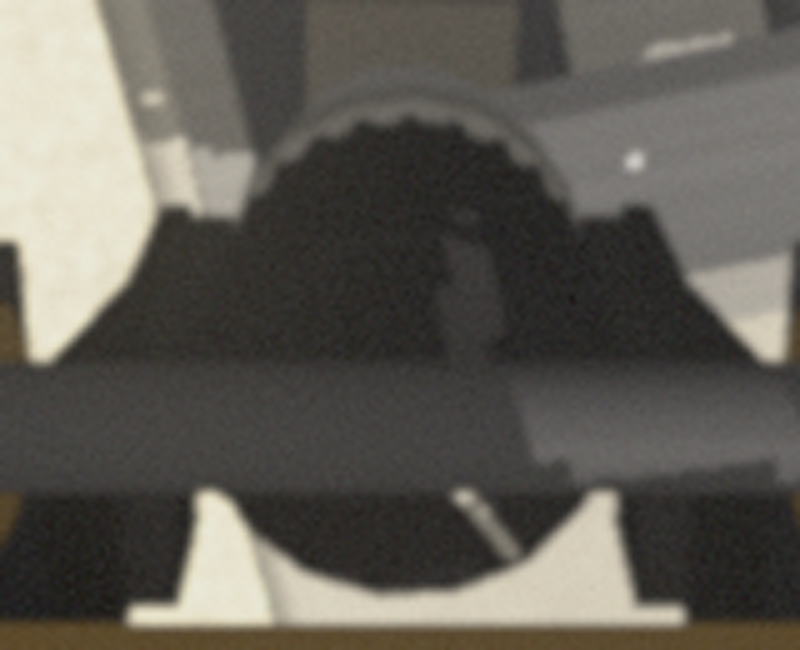

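The moment is −0.1 N m, so the knob has pulled ahead: that is the click. Its mark is still at (490,525) in the jaws. I ease on to the zero-torque seat so that nothing jumps when I release.

```bash
python3 -m inch '0 0 0 0.05; 0 0 0 0.05' >/dev/null; python3 m.py 4;  python3 -m inch '0 0 0 0.04; 0 0 0 0.04' >/dev/null; python3 m.py 4
```

```text
Mz [-0.072 -0.081 -0.109 -0.128] mean -0.097 eff6 -0.097 F [-0.5 -5.8  1.5] q6 0.163 w 0.0421 t 29.55
Mz [-0.041 -0.015 -0.005 -0.03 ] mean -0.023 eff6 -0.015 F [-0.1 -5.8  1.8] q6 0.203 w 0.0426 t 30.0
```

```bash
python3 -m inch '0 0 0 0; 0 0 0 0; 0 0 0 0; 0 0 0 0; 0 0 0 0; 0 0 0 0' -0.7; python3 m.py 2 w13
```

```text
t: 30.75
eef_pos: [0.555, 0.0838, 0.1976]
tool_rot: [0.992, -0.127, -0.0, -0.0]
force: [0.2, 0.1, 0.5]
grip_width: 0.0738
Mz [ 0.024 -0.012] mean 0.006 eff6 -0.000 F [ 0.1 -0.1 -0.5] q6 0.204 w 0.0738 t 30.85
```

View pics/w13.png

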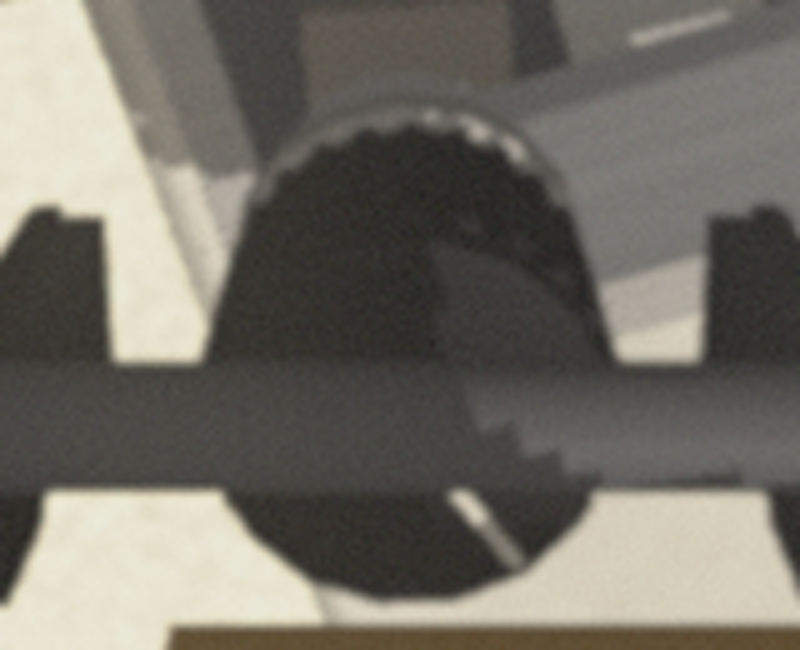

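Jaws are clear on both sides of the knob, and its mark is unmoved at (485,525). Withdrawing straight up.

```bash
python3 -m inch '0 0 -5 0; 0 0 -25 0; 0 0 -60 0; 0 0 -100 0; 0 0 -125 0; 0 60 -130 0; 0 110 -130 0; 0 110 -130 0; 0 110 -130 0'; python3 - <<'E'
from h import *
s=read_state(); c=read_camera("wrist"); cv2.imwrite("pics/w14.png",c["color"][:,:,::-1]); print(s["force"],s["joint_vel"].round(3))
crop("s14",read_camera("side"),200,110,400,270,4); 
c=read_camera("top");crop("t14",c,220,110,370,235,5)
E
```

```text
t: 31.98
eef_pos: [0.5274, -0.0226, 0.3279]
tool_rot: [0.992, -0.127, 0.0, -0.0]
force: [-0.3, -0.4, -0.5]
grip_width: 0.0739
[-0.29441225 -0.44187052 -0.50887261] [ 0.025  0.007 -0.002 -0.001 -0.002 -0.002]
```

View pics/w14.png

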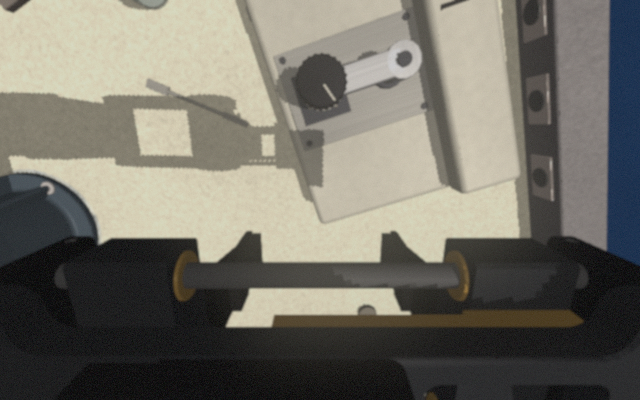

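View pics/s14.png

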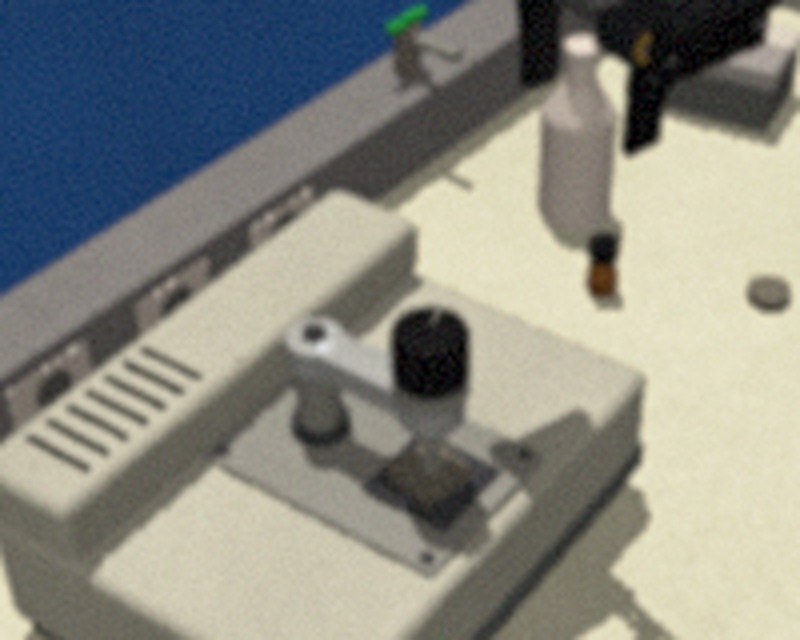

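View pics/t14.png

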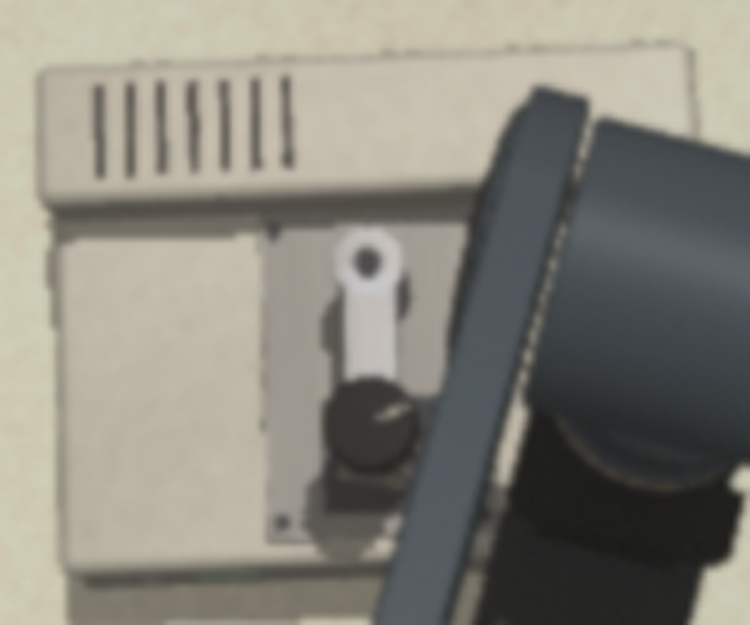

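The pictures show the arm home over the plaque: post cap at (368,262) and knob at (370,425) in the top crop, with the foot on the plaque at (430,460) in the side crop. The robot is clear. One check of the arm's angle before handing in.

```bash
python3 - <<'E'
from h import *
c=read_camera("top")
a=pix2plane(c,[[220+368/5,110+262/5]],.187)[0]; b=pix2plane(c,[[220+370/5,110+425/5]],.231)[0]
d=a-b; print(a.round(4),b.round(4),np.hypot(*d[:2]),np.degrees(np.arctan2(d[1],d[0])))
E
```

```text
[0.6396 0.0881 0.187 ] [0.5534 0.0832 0.231 ] 0.08640139048440487 3.240358468968275
```

```bash
python3 -c "
from cell import *
print(sign_off()); s=read_state(); print(s['t'],s['force'])"
```

```text
the job is handed in; nothing more can be done
None
the job is handed in; nothing more can be done
```

The job is handed in at about 32 s. The plaque is clamped over the crystal after one click of the clutch, and the robot is clear of everything. No verdict came back, so this rests on my own checks.

**Placing:** I set the plaque down on the crystal plate with about 4 N of contact. The wrist camera showed it about 1.4 mm from the crystal's centre before I swung the arm over. On the first try I opened the jaws too little, so the plaque lifted off with them. I lowered it again and released it properly.

**Swinging the arm:** I moved the arm round with the jaws loosely around the knob. The push rose to about 6 N at the stop. The top camera afterwards gave the arm's axis at 3.2°, against about 3.0° for the spectrometer, so it is within about 0.01 rad of home.

**Turning the knob:** The torque went from about 0.14 N m turning freely to 0.25 N m, then fell to −0.1 N m, which was the click. I eased on about 0.14 rad to near zero torque and let go. The knob's mark showed no slip in the jaws and did not move on release.

**Not confirmed:**
- **Clamp force:** I could not measure the force on the plaque, so the 20 N requirement is unconfirmed.
- **Clutch slip:** I judged it from torque alone, not from the knob and collar positions.
- **Plaque under the foot:** it looked flat in the last side picture, but I did not measure its position again after clamping.
- **Other objects:** I noticed none disturbed, but I did not measure them again.

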